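Slide the well plate home under the microscope

ROBOT

A 7-joint arm with a two-finger parallel gripper is mounted at the origin on the work surface. World frame = base frame: x ahead of the robot, y to its left, z up, the work surface at z = 0. Lengths are in m, angles in rad, forces in N, time in s.
With the tool pointing down it reaches from about 0.425 to 0.825 m from the base axis. Payload 3.6 kg.
Tool frame: the origin (TCP) lies at the very end of the fingers, on their centre line; the grasp point (between the pads) lies 19 mm behind it; z points along the fingers, y is the line along which they close (so a half turn about z gives the same grasp; the last joint's range is limited). The gripper opens to 85 mm and grips with 20 to 120 N. Pads are 22 mm wide; open, the fingers measure 114 mm over their backs; the gripper's body (76 mm by 85 mm) begins 54 mm behind the grasp point. The pads swing forward as they close: fully open they stand 13 mm farther back than shut.
Start: joints at [1.27, 0.615, -0.013, 1.423, 0.008, 1.103, -0.04], TCP at [0.176, -0.626, 0.2] pointing down, gripper open.
Joint ranges: [-3.12, 3.12], [-0.3, 2.06], [-1.34, 1.32], [0.26, 2.42], [-1.36, 4.5], [0.01, 1.98], [-2.84, 2.84]. Speed limits (rad/s): [2.79, 2.79, 3.14, 3.14, 3.14, 3.14, 3.14].

INTERFACE

Orientations are given as a unit quaternion [x, y, z, w].
In Python, from cell import arm gives the robot as it stands.
- The arm moves only by the tool move_arm, never from a script. Its argument "plan" is a list of rows, each a list of 2 entries, a list of its own where there are three numbers: the shift along the tool's x, y, z in cm, then the turn about the tool's z in rad. A call has 1 to 5 rows; each row shifts and turns the commanded pose from where the row before left it, along the tool's axes as they then stand; what a row does not reach is not made up. A row lasts 1/8 s, in which the tool goes at most 62.5 mm and 10.7 degrees, less where a joint would pass 70% of its speed; a pose out of reach is approached as far as the arm can. A call is refused whole if a number of a shift passes 6.25 or a number of a turn 0.188, either way. A call with a gripper value outside its range is refused whole. "jaw" is the opening, from -1 (shut) to 1 (fully open), set as the call begins (left out, the last holds). The fingers move at their own pace and stop on an object; "grip_force" is the grip in N (left out, the last holds). Time passes only in rows, so rows that do not move let the fingers close. It gives the time, the measured TCP pose, the force, the opening and the grip force at its end, in the units of the state.
- arm.read_state(): the state, without advancing time (a new reading comes with each control period).
- arm.camera(name): name is "side" or "top" or "wrist"; returns the picture (420x560x3 uint8, red, green, blue); there is no depth.
- arm.get_calibration(name): a dict with "K" (3x3 intrinsics, pixels), "xyz" and "orientation" of the camera in the world; the wrist camera has in their place "T_tool_cam" (4x4, takes a point from camera to tool coordinates, whose origin is the TCP and whose axes are the flange's). Camera axes: x right, y up, looking along -z (the intrinsics and any distortion apply to the point x, -y, -z); pixel columns grow to the right and rows downward; lengths in m; the calibration is good to about 2 mm. A picture is of the moment at which its call begins: read the wrist's pose just before it. get_calibration takes no time and is no camera call.
- arm.sign_off(): hands the job in; it is judged then, once.
The state is a dict: "time": time; "joints": joint angles; "dq": joint speeds; "effort": joint torques, N m; "tool_pos": TCP position; "orientation": TCP orientation; "contact_force": force on the tool from outside, world axes, zero at the start; "moment": the same for the moment, N m; "gripper_width": finger opening in m; "finger_force": force on a finger pad.
Only numpy, scipy, OpenCV 4.12 (cv2) and the standard library are available. Lean on these libraries where they do the work, as an engineer would, in place of code of your own. Each camera call takes 0.05 s, during which the arm holds its last target. There are 200 camera calls.

TASK

The viewing spot of the bench microscope is blocked: put the eyepiece that stands in its locating square into the accessory tray, set down upright beside the other eyepiece, not dropped. Then slide the black well plate smoothly across the bench, always flat on it and never lifted, round the bottles and fully home in the corner of the locating square, against both fences, so that its corner well lies under the lens. Leave the oil bottle, the vial, the slide box and the other eyepiece standing where they are and do not bump the microscope.

Things in the scene. Friction and masses are not known exactly. Their poses are not given: they have to be found in the camera images.
- plate: black 24-well plate with grey lid, loose on the bench, about 160 g: 85.5 mm along its x, 127.8 mm along its y, 22 mm high. The lowest 13 mm are the full-size skirt; the lid above is 2 mm smaller on each side. Too wide to grip. Origin: centre of the underside. At the start its y lies within 30 degrees of world y. Either way round is right when home.
- home (a point): where the centre of the plate's underside must come, with the plate along these axes; at bench height. Two dark metal fences on the bench, 12 mm high, 10 mm thick, form the square: the far one's face is 43 mm from here on the +x side and runs from y = -74 to +50 mm; the outer one's face is 64 mm off on the -y side, from x = -30 to +53 mm. Open towards -x and +y.
- lens (a point): centre of the lens, at the lower end of the head, 107 mm above the bench, over the corner well: 29 mm in x and -46 mm in y from home.
- microscope: digital microscope, fixed, set anew each time; same origin and axes as home. Head: vertical tube about the lens axis, 47 mm across (54 mm at its clamp ring), up to 282 mm high. An arm at 225 mm height runs from it in +x to a post 96 mm behind the lens, 308 mm high. Stand base behind the far fence: 8 mm thick, x = 53 to 183 mm, y = -125 to +65 mm.
- eyepiece: eyepiece to put away, loose, 90 g, standing upright in the locating square where the plate must go: steel barrel 30 mm across up to 28 mm height, then a black body 38 mm across from 28 to 55 mm, rubber eyecup to 62 mm. Origin: centre of its foot, z up.
- tray: accessory tray, fixed, open steel tray with its length along its y: 120 mm in x, 180 mm in y, rim 14 mm high, walls and floor 3 mm thick. Origin: centre of the underside.
- spare_eyepiece: the other eyepiece, same shape and size, standing in the tray; stays where it is. Origin: centre of its foot.
- oil_bottle: amber oil bottle with black cap, 36 mm across, 72 mm high, standing loose; stays where it is. Origin: centre of its foot.
- vial: clear sample vial with blue cap, 30 mm across, 62 mm high, standing loose; stays where it is. Origin: centre of its foot.
- slide_box: white open slide box, 88 mm in its x, 105 mm in its y, 32 mm high, its lid standing up 117 mm high along its +x side; stays where it is. Origin: centre of the underside.
Things that resemble listed ones, but are neither listed nor needed, are in the scene too. Leave any pink look-alike of the eyepiece alone.

How it is judged:
On the way, in this order (a step that is already met when the one before it is completed fails the run):
1. the eyepiece stands upright in the tray, let go (x of eyepiece in the frame of tray between -0.045 and 0.045 m and y of eyepiece in the frame of tray between -0.075 and 0.075 m and height (world z) of eyepiece below 0.008 m and angle between eyepiece's own z axis and vertical below 0.1 rad and contact force between the fingers and eyepiece below 0.1 N), for 0.2 s.
2. the plate is fully home in the locating square (x of plate in the frame of home between -0.003 and 0.003 m and y of plate in the frame of home between -0.003 and 0.003 m and angle between the y axis of plate and the y axis of home, either way round below 0.035 rad and height (world z) of plate below 0.003 m), for 0.2 s.
At the end, for the whole second after the job is handed in: Plate flat on the bench, within 3 mm of home in x and y and 2 degrees in direction; eyepiece released, upright on the tray floor, its centre within 45 mm (x) and 75 mm (y) of the tray's; both at rest; the two bottles, slide box and other eyepiece upright, within 20 mm of their starts (all of step 1 and all of step 2 and linear speed of each of plate, eyepiece below 0.01 m/s and distance of each of spare_eyepiece, oil_bottle, vial, slide_box from where it was at the start of the episode below 0.02 m and angle between each of spare_eyepiece, oil_bottle, vial, slide_box's own z axis and vertical below 0.2 rad); the robot touches nothing.
It fails at once if the plate is lifted (over 8 mm), tilted (over 0.12 rad) or jerked (over 0.5 m/s) (height (world z) of plate above 0.008 m or angle between plate's own z axis and vertical above 0.12 rad or linear speed of plate above 0.5 m/s).
It fails at once if the eyepiece is tipped over (past 0.7 rad) (angle between eyepiece's own z axis and vertical above 0.7 rad).
It fails at once if the eyepiece is let go in the air, its foot over 35 mm above the bench (height (world z) of eyepiece above 0.035 m and contact force between the fingers and eyepiece below 0.05 N).
It fails at once if the oil bottle, vial, slide box or other eyepiece is shifted over 20 mm or tipped (distance of any of spare_eyepiece, oil_bottle, vial, slide_box from where it was at the start of the episode above 0.02 m or angle between any of spare_eyepiece, oil_bottle, vial, slide_box's own z axis and vertical above 0.3 rad).
It fails at once if the robot bumps the microscope or its fences with over 15 N (contact force between any of the arm, the fingers and microscope above 15 N).
It also fails if it takes over 69 s, if anything falls off the work surface, if the arm or the gripper's body presses on something with over 40 N, if the wrist force passes 120 N, or if a joint passes its speed limit or range.

## Working session

There is one attempt and no reset: what is moved stays moved. The work goes in short steps, Python scripts to look and compute and a tool call to move; the robot and the scene stay as the last step left them, time stands still between calls to the robot, and variables do not carry over. Pictures are saved under pics/ and viewed, at most 10 in all, crops included, and the job is handed in when it is done.

Besides the shell and the picture viewer there is one more tool, called after ">>>" as name([rows], argument=value, ...), one row to a line, values as JSON. move_arm: Moves the arm, as the interface text tells. Its arguments: {"type":"object","properties":{"plan":{"type":"array"},"jaw":{"type":"number"},"grip_force":{"type":"number"}},"required":["plan"]}

```bash
ls; mkdir -p pics
python3 - <<'E'
from cell import arm
import cv2,json,numpy as np
s=arm.read_state();print(s)
for n in ("side","top","wrist"):
    c=arm.get_calibration(n);print(n,{k:np.round(np.array(v),4).tolist() for k,v in c.items()})
for n in ("side","top"):
    cv2.imwrite(f"pics/{n}0.png",cv2.cvtColor(arm.camera(n),cv2.COLOR_RGB2BGR))
E
```

```text
pics
{'time': 0.0, 'joints': array([ 1.27048161,  0.61594014, -0.01261995,  1.42491514,  0.00809497,
        1.10340093, -0.04040355]), 'dq': array([-0.00094248, -0.00052325,  0.00054152,  0.00013114, -0.00069948,
       -0.00012667,  0.00046674]), 'effort': array([ 1.45176091e-04, -4.69223785e+01,  2.59352177e-01, -1.71037656e+01,
        9.98571486e-03,  9.63437255e-03,  1.11019818e-05]), 'tool_pos': array([ 0.17554358, -0.62495916,  0.19881929]), 'orientation': array([ 9.90637622e-01,  1.36511520e-01, -1.94233445e-04, -1.29225511e-03]), 'contact_force': array([ 0.77678357, -0.01672584,  0.58484433]), 'moment': array([-0.01881235, -0.01602382, -0.04111386]), 'finger_force': 0.0, 'gripper_width': 0.08546959566764606}
side {'K': [[386.8549, 0.0, 279.5134], [0.0, 386.8549, 200.5602], [0.0, 0.0, 1.0]], 'xyz': [0.4366, 0.6459, 0.5636], 'orientation': [-0.0436, 0.45, 0.8894, -0.0679]}
top {'K': [[423.1877, 0.0, 281.9146], [0.0, 423.1877, 210.0043], [0.0, 0.0, 1.0]], 'xyz': [0.4291, -0.0069, 1.0562], 'orientation': [-0.0448, 0.0418, 0.7123, -0.6992]}
wrist {'K': [[360.1197, 0.0, 276.1704], [0.0, 360.1197, 212.5345], [0.0, 0.0, 1.0]], 'T_tool_cam': [[0.0, 0.9515, 0.3078, 0.079], [1.0, 0.0001, -0.0004, 0.0002], [-0.0004, 0.3078, -0.9515, -0.1751], [0.0, 0.0, 0.0, 1.0]]}
```

View pics/side0.png

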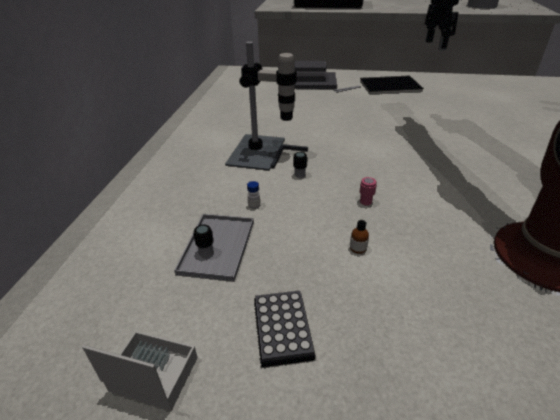

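View pics/top0.png

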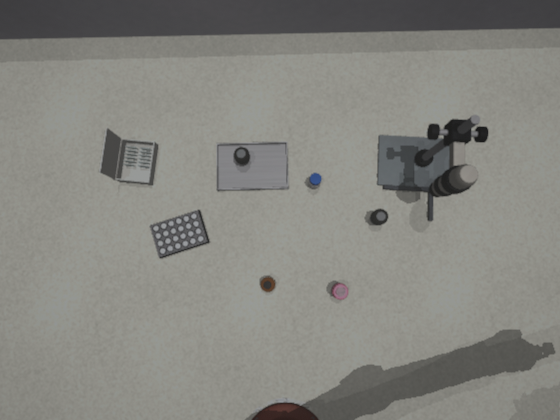

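The side view shows the eyepiece (300,163) by the fences, the pink one (368,190), oil bottle (360,237), vial (253,194), tray (217,245) with the spare in it, and the plate (283,326). The top view shows the plate (180,234), tray (252,166), spare (242,156), vial (316,180), oil bottle (268,284), eyepiece (379,216) and outer fence (431,205).

```bash
cat > h.py <<'E'
from cell import arm
import cv2,numpy as np
from scipy.spatial.transform import Rotation as R
def pose(n):
    c=arm.get_calibration(n)
    if n=="wrist":
        s=arm.read_state();T=np.eye(4);T[:3,:3]=R.from_quat(s["orientation"]).as_matrix();T[:3,3]=s["tool_pos"]
        T=T@np.array(c["T_tool_cam"]);return np.array(c["K"]),T[:3,:3],T[:3,3]
    return np.array(c["K"]),R.from_quat(c["orientation"]).as_matrix(),np.array(c["xyz"])
def ray(P,u,v,z):
    K,Rm,o=P;d=Rm@np.array([(u-K[0,2])/K[0,0],-(v-K[1,2])/K[1,1],-1]);return (o+d*(z-o[2])/d[2])[:2]
def tri(P1,a,P2,b):
    A=[];B=[]
    for (K,Rm,o),(u,v) in ((P1,a),(P2,b)):
        d=Rm@np.array([(u-K[0,2])/K[0,0],-(v-K[1,2])/K[1,1],-1]);d/=np.linalg.norm(d);M=np.eye(3)-np.outer(d,d);A.append(M);B.append(M@o)
    return np.linalg.solve(sum(A),sum(B))
def proj(P,p):
    K,Rm,o=P;c=Rm.T@(np.array(p)-o);return K[0,0]*c[0]/-c[2]+K[0,2],K[1,1]*c[1]/c[2]+K[1,2]
def snap(n,f):
    P=pose(n);im=cv2.cvtColor(arm.camera(n),cv2.COLOR_RGB2BGR);cv2.imwrite(f"pics/{f}.png",im);return P,im
E
python3 - <<'E'
from h import *
P=pose("top");im=cv2.imread("pics/top0.png")
for n,u,v,z in (("eyep top",379,215,.062),("pink",340,290,.06),("spare top",242,155,.065),("vial",316,179,.062),("oil",268,284,.072),("fence out near",431,219,.012),("box lid",112,155,.1),("box c",136,162,.03)):
    print(n,ray(P,u,v,z).round(3))
g=cv2.cvtColor(im,cv2.COLOR_BGR2GRAY)
m=np.zeros_like(g);m[205:265,140:215]=(g[205:265,140:215]<70)*255
p=cv2.findNonZero(m);r=cv2.minAreaRect(p);print(r)
b=np.array([ray(P,*q,.01) for q in cv2.boxPoints(r)]);print("plate",b.round(3),b.mean(0).round(4))
t=np.array([ray(P,*q,.014) for q in ((217,143),(287,142),(289,189),(219,191))]);print("tray",t.round(3),t.mean(0).round(3))
s=arm.read_state();print(R.from_quat(s["orientation"]).as_matrix().round(3))
E
```

```text
eyep top [ 0.535 -0.233]
pink [ 0.363 -0.135]
spare top [0.686 0.089]
vial [ 0.625 -0.087]
oil [0.38  0.031]
fence out near [ 0.528 -0.372]
box lid [0.683 0.388]
box c [0.682 0.356]
((179.85354614257812, 234.04739379882812), (32.68491744995117, 51.90969467163086), 72.07208251953125)
plate [[0.523 0.324]
 [0.561 0.202]
 [0.483 0.176]
 [0.446 0.298]] [0.503 0.25 ]
tray [[ 0.732  0.158]
 [ 0.731 -0.02 ]
 [ 0.61  -0.022]
 [ 0.608  0.152]] [0.67  0.067]
[[ 0.963  0.27  -0.001]
 [ 0.27  -0.963  0.002]
 [-0.    -0.002 -1.   ]]
```

```bash
cat >> h.py <<'E'
def rows(*wps,start=None):
    """wps: (x,y,z,yaw_deg,nrows); print tool-frame rows (cm, rad)"""
    s=arm.read_state();M=R.from_quat(s["orientation"]).as_matrix()
    p=np.array(s["tool_pos"]);a=np.arctan2(M[1,0],M[0,0])
    print("from",p.round(4),"yaw",np.degrees(a).round(1))
    for x,y,z,yw,n in wps:
        q=np.array([x,y,z]);dp=(q-p)/n;da=(np.radians(yw)-a)/n
        for i in range(n):
            c,sn=np.cos(a),np.sin(a)
            print([[round(100*(c*dp[0]+sn*dp[1]),2),round(100*(sn*dp[0]-c*dp[1]),2),round(-100*dp[2],2)],round(-da,3)],end=",")
            p=p+dp;a+=da
        print()
E
python3 - <<'E'
from h import *
rows((.5,-.15,.2,80,10))
E
```

```text
from [ 0.1756 -0.625   0.1989] yaw 15.7
[[np.float64(4.41), np.float64(-3.7), np.float64(-0.01)], np.float64(-0.112)],[[np.float64(4.79), np.float64(-3.18), np.float64(-0.01)], np.float64(-0.112)],[[np.float64(5.12), np.float64(-2.62), np.float64(-0.01)], np.float64(-0.112)],[[np.float64(5.38), np.float64(-2.03), np.float64(-0.01)], np.float64(-0.112)],[[np.float64(5.58), np.float64(-1.42), np.float64(-0.01)], np.float64(-0.112)],[[np.float64(5.7), np.float64(-0.78), np.float64(-0.01)], np.float64(-0.112)],[[np.float64(5.75), np.float64(-0.14), np.float64(-0.01)], np.float64(-0.112)],[[np.float64(5.73), np.float64(0.51), np.float64(-0.01)], np.float64(-0.112)],[[np.float64(5.64), np.float64(1.14), np.float64(-0.01)], np.float64(-0.112)],[[np.float64(5.47), np.float64(1.77), np.float64(-0.01)], np.float64(-0.112)],
```

>>> move_arm([
  [[4.4,-3.7,0],-0.112],
  [[4.8,-3.2,0],-0.112],
  [[5.1,-2.6,0],-0.112],
  [[5.4,-2.0,0],-0.112],
  [[5.6,-1.4,0],-0.112],
])

```text
time: 0.72
tool_pos: [0.3392, -0.3867, 0.1998]
orientation: [0.914, 0.407, -0.0, -0.0]
contact_force: [1.1, 0.1, 1.1]
gripper_width: 0.0857
finger_force: 0.0
```

>>> move_arm([
  [[5.7,-0.8,0],-0.112],
  [[5.7,-0.1,0],-0.112],
  [[5.7,0.5,0],-0.112],
  [[5.6,1.1,0],-0.112],
  [[5.5,1.8,0],-0.112],
])

```text
time: 1.35
tool_pos: [0.5012, -0.1507, 0.1998]
orientation: [0.766, 0.643, -0.0, -0.0]
contact_force: [0.7, -0.4, 0.2]
gripper_width: 0.0857
finger_force: 0.0
```

```bash
sed -i 's/print(\[\[round(100\*(c\*dp\[0\]+sn\*dp\[1\]),2),round(100\*(sn\*dp\[0\]-c\*dp\[1\]),2),round(-100\*dp\[2\],2)\],round(-da,3)\],end=",")/print("[[%.2f,%.2f,%.2f],%.3f]"%(100*(c*dp[0]+sn*dp[1]),100*(sn*dp[0]-c*dp[1]),-100*dp[2],-da),end=",")/' h.py
python3 - <<'E'
from h import *
s=arm.read_state();print(s["tool_pos"],s["time"],s["joints"].round(2))
P,im=snap("wrist","w1");np.savez("w1.npz",K=P[0],R=P[1],o=P[2])
E
```

```text
[ 0.50116928 -0.15069851  0.19982001] 1.35 [ 0.52  0.44 -0.39  1.78  0.2   0.96 -0.13]
```

View pics/w1.png

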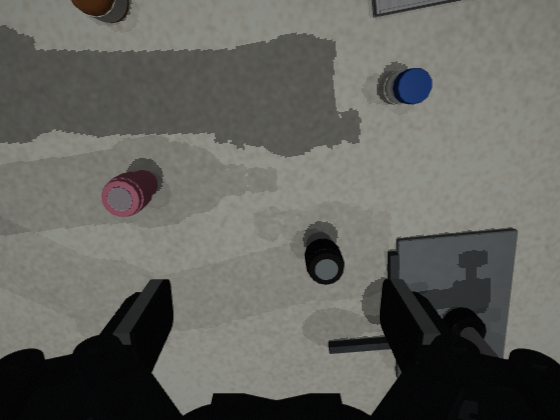

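The wrist view (image right = +x, up = +y) shows the eyepiece cup at (325,268), far fence end (392,253), stand base +y edge (397,240)-(517,229), outer fence near end (329,347), vial cap (413,86) and pink (124,198). I'll zoom in for the corner pixels.

Run:
```python
import cv2
im=cv2.imread("pics/w1.png")[215:365,300:525]
im=cv2.convertScaleAbs(im,alpha=1.6,beta=10)
cv2.imwrite("pics/w1c.png",cv2.resize(im,None,fx=3.5,fy=3.5,interpolation=cv2.INTER_CUBIC))
```

```text
(no output)
```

View pics/w1c.png

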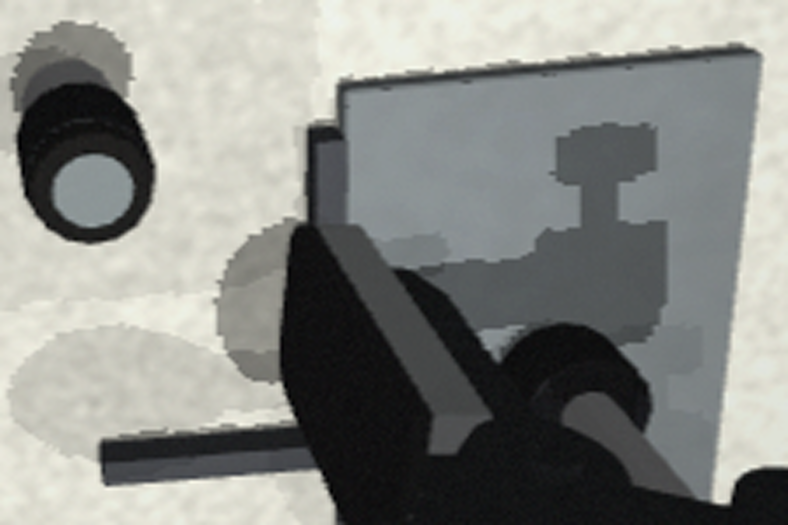

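The crop shows base-top corners (346,90) and (762,57), far-fence top corner (316,143), outer-fence top corners (103,460) and (107,486), and the eyecup centre at (90,188).

Run:
```python
from h import *
d=np.load("w1.npz");P=(d["K"],d["R"],d["o"])
f=lambda u,v,z:ray(P,300+u/3.5-.3,215+v/3.5-.3,z)
bl,br,ff,o1,o2,oe=f(346,90,.008),f(762,57,.008),f(316,143,.012),f(103,460,.012),f(107,486,.012),f(300,447,.012)
print("base",bl,br,np.degrees(np.arctan2(*(br-bl)[::-1])),np.linalg.norm(br-bl))
print("fence",ff,o1,o2,oe,np.degrees(np.arctan2(*(oe-o1)[::-1])))
br2=f(712,500,.008);print("right edge",np.degrees(np.arctan2(*(br2-br)[::-1]))+90)
L=np.array([[53,65],[183,65],[43,50],[-30,-64],[-30,-74]])/1e3;W=np.array([bl,br,ff,o1,o2])
# rigid fit (Kabsch)
lc,wc=L.mean(0),W.mean(0);H=(L-lc).T@(W-wc);a=np.arctan2(H[0,1]-H[1,0],H[0,0]+H[1,1])
Rm=np.array([[np.cos(a),-np.sin(a)],[np.sin(a),np.cos(a)]]);t=wc-Rm@lc
print("home",t.round(4),"yaw",np.degrees(a).round(2),"res mm",((L@Rm.T+t-W)*1e3).round(1).tolist(),"lens",(Rm@[.029,-.046]+t).round(3))
print("eyepiece",f(90,188,.062).round(4))
print("vial",ray(P,413,86,.062),"pink",ray(P,122,198,.06))
rows((.535,-.233,.1,80,3))
```

```text
base [ 0.62113791 -0.2451596 ] [ 0.74930984 -0.25640053] -5.012127139557175 0.12866391038654093
fence [ 0.60942799 -0.25969539] [ 0.5281005  -0.36648564] [ 0.5280843  -0.37741357] [ 0.5952578 -0.3728431] -5.40780317566258
right edge -4.198955185189334
home [ 0.5629 -0.3059] yaw -4.58 res mm [[-0.2, -0.2], [1.2, 0.7], [0.3, 0.2], [-0.2, -0.8], [-1.0, 0.1]] lens [ 0.588 -0.354]
eyepiece [ 0.5343 -0.2368]
vial [ 0.62671504 -0.08499761] pink [ 0.36186714 -0.13581778]
from [ 0.5066 -0.1401  0.2004] yaw 81.0
[[-2.91,1.42,3.35],0.006],[[-2.90,1.44,3.35],0.006],[[-2.90,1.45,3.35],0.006],
```

>>> move_arm([
  [[-3.0,1.4,3.0],0],
  [[-3.0,1.4,3.0],0],
  [[-3.0,1.4,3.0],0],
  [[0,0,0],0],
], jaw=0.6)

```text
time: 1.9
tool_pos: [0.5233, -0.2512, 0.1067]
orientation: [0.769, 0.64, -0.002, -0.002]
contact_force: [0.6, 0.5, 0.2]
gripper_width: 0.069
finger_force: 0.0
```

Run:
```python
from h import *
P,im=snap("wrist","w2")
g=cv2.cvtColor(im,cv2.COLOR_BGR2GRAY)
print(proj(P,(.534,-.235,.062)))
rows((.534,-.235,.022,80,4))
```

```text
(np.float64(288.24585876444127), np.float64(196.9761837874525))
from [ 0.5248 -0.2489  0.1084] yaw 79.7
[[0.38,0.17,2.16],-0.001],[[0.38,0.17,2.16],-0.001],[[0.38,0.17,2.16],-0.001],[[0.38,0.17,2.16],-0.001],
```

View pics/w2.png

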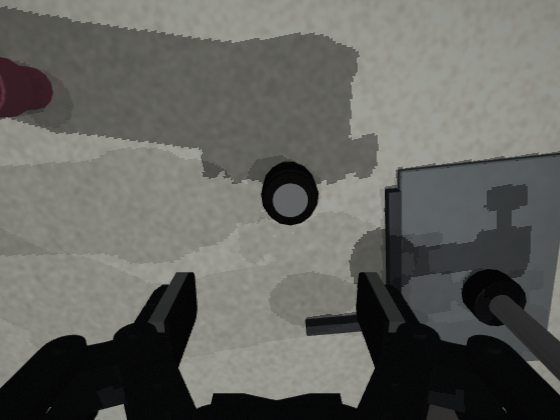

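The eyecup appears at (290,198), matching the prediction (288,197), so (0.534,-0.235) is confirmed. Descending.

>>> move_arm([
  [[0.8,0.3,1.5],0],
  [[0.7,0.4,1.8],0],
  [[0,0,2.6],0],
  [[0,0,2.7],0],
  [[0,0,0],0],
])

```text
time: 2.58
tool_pos: [0.5341, -0.2322, 0.0218]
orientation: [0.766, 0.643, -0.001, -0.003]
contact_force: [0.2, -0.5, 0.9]
gripper_width: 0.0682
finger_force: 0.0
```

>>> move_arm([
  [[0,0,0],0],
  [[0,0,0],0],
  [[0,0,0],0],
], jaw=-1, grip_force=30)

```text
time: 2.95
tool_pos: [0.5367, -0.2347, 0.0254]
orientation: [0.767, 0.642, 0.001, 0.001]
contact_force: [-0.8, 0.6, 4.3]
gripper_width: 0.0327
finger_force: 29.6
```

Run:
```python
from h import *
s=arm.read_state();print(s["gripper_width"],s["finger_force"],s["contact_force"])
rows((.534,-.235,.09,80,2),(.66,.02,.11,95,6),(.66,.02,.035,95,2))
```

```text
0.03272308682517035 29.620169699192047 [-0.84293904  0.60591235  4.29454446]
from [ 0.5367 -0.2347  0.0254] yaw 79.9
[[-0.04,-0.13,-3.23],-0.001],[[-0.04,-0.13,-3.23],-0.001],
[[4.55,1.33,-0.33],-0.044],[[4.49,1.53,-0.33],-0.044],[[4.42,1.72,-0.33],-0.044],[[4.34,1.91,-0.33],-0.044],[[4.25,2.10,-0.33],-0.044],[[4.15,2.28,-0.33],-0.044],
[[-0.00,-0.00,3.75],-0.000],[[-0.00,-0.00,3.75],-0.000],
```

Run:
```python
from h import *
P,im=snap("wrist","w3");P2,im2=snap("side","s3")
u,v=map(int,proj(P2,(.534,-.235,.04)))
c=cv2.resize(im2[v-60:v+60,u-80:u+80],(640,480),interpolation=cv2.INTER_CUBIC)
c=np.vstack([cv2.resize(im[200:400,150:410],(416,320)),cv2.resize(c,(416,280))])
cv2.imwrite("pics/g3.png",cv2.convertScaleAbs(c,alpha=1.8,beta=15))
```

```text
(no output)
```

View pics/g3.png

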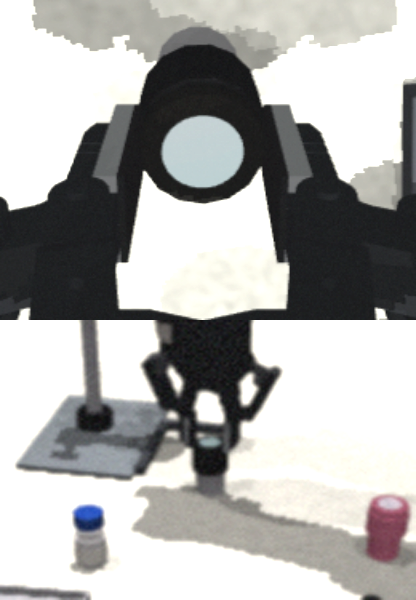

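The eyepiece is upright between the pads in both views, with its cup centred between the fingers. I'll test with a small lift.

>>> move_arm([
  [[0,0,-0.8],0],
  [[0,0,-0.8],0],
  [[0,0,-0.8],0],
  [[0,0,0],0],
], grip_force=50)

```text
time: 3.55
tool_pos: [0.5363, -0.2347, 0.0488]
orientation: [0.767, 0.642, 0.0, 0.001]
contact_force: [0.1, 0.4, -2.1]
gripper_width: 0.0314
finger_force: 49.6
```

Run:
```python
from h import *
s=arm.read_state();print(s["gripper_width"],s["finger_force"],s["contact_force"])
P,im=snap("wrist","w4");P2,im2=snap("side","s4")
u,v=map(int,proj(P2,(.534,-.235,.04)))
c=cv2.resize(im2[v-60:v+60,u-80:u+80],(640,480),interpolation=cv2.INTER_CUBIC)
c=np.vstack([cv2.resize(im[200:400,150:410],(416,320)),cv2.resize(c,(416,280))])
cv2.imwrite("pics/g4.png",cv2.convertScaleAbs(c,alpha=1.8,beta=15))
rows((.534,-.235,.085,80,1),(.66,.02,.105,95,7),(.66,.02,.035,95,2))
```

```text
0.03135897120364085 49.56627309322357 [ 0.13334218  0.40617942 -2.14759564]
from [ 0.5356 -0.2345  0.048 ] yaw 79.9
[[-0.08,-0.15,-3.70],-0.002],
[[3.90,1.14,-0.29],-0.037],[[3.85,1.29,-0.29],-0.037],[[3.80,1.43,-0.29],-0.037],[[3.75,1.57,-0.29],-0.037],[[3.69,1.71,-0.29],-0.037],[[3.62,1.85,-0.29],-0.037],[[3.55,1.98,-0.29],-0.037],
[[0.00,-0.00,3.50],-0.000],[[0.00,-0.00,3.50],-0.000],
```

View pics/g4.png

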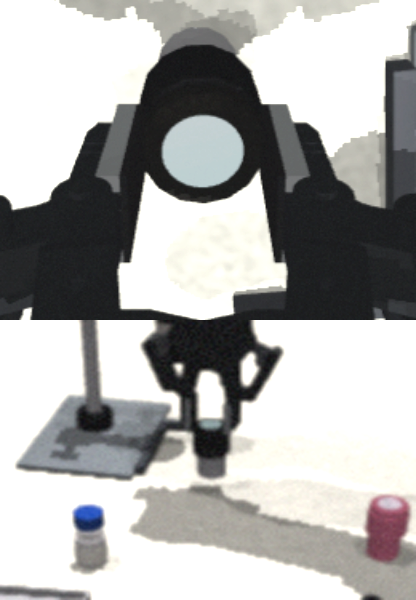

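Run:
```python
from h import *
rows((.535,-.225,.1,80,2),(.555,-.04,.11,88,5),(.66,.02,.11,95,3),(.66,.02,.04,95,3))
```

```text
from [ 0.5356 -0.2345  0.048 ] yaw 79.9
[[0.46,-0.11,-2.60],-0.001],[[0.46,-0.11,-2.60],-0.001],
[[3.71,-0.25,-0.20],-0.028],[[3.72,-0.14,-0.20],-0.028],[[3.72,-0.04,-0.20],-0.028],[[3.72,0.06,-0.20],-0.028],[[3.72,0.17,-0.20],-0.028],
[[2.12,3.43,0.00],-0.041],[[1.98,3.51,0.00],-0.041],[[1.83,3.59,0.00],-0.041],
[[0.00,-0.00,2.33],-0.000],[[0.00,-0.00,2.33],-0.000],[[0.00,-0.00,2.33],-0.000],
```

>>> move_arm([
  [[0.4,-0.1,-2.6],0],
  [[0.5,-0.1,-2.6],0],
  [[3.7,-0.2,-0.2],-0.028],
  [[3.7,-0.1,-0.2],-0.028],
  [[3.7,0,-0.2],-0.028],
])

```text
time: 4.28
tool_pos: [0.5486, -0.114, 0.1058]
orientation: [0.739, 0.674, -0.0, -0.0]
contact_force: [0.1, -1.1, -1.4]
gripper_width: 0.032
finger_force: 49.7
```

>>> move_arm([
  [[3.7,0.1,-0.2],-0.028],
  [[3.7,0.2,-0.2],-0.028],
  [[2.1,3.4,0],-0.04],
  [[2.0,3.5,0],-0.04],
  [[1.8,3.6,0],-0.04],
])

```text
time: 4.9
tool_pos: [0.6632, 0.0185, 0.1095]
orientation: [0.677, 0.736, -0.0, -0.0]
contact_force: [0.7, -0.5, -0.7]
gripper_width: 0.0318
finger_force: 49.8
```

>>> move_arm([
  [[0,0,0],0],
  [[0,0,0],0],
  [[0,0,0],0],
])

```text
time: 5.28
tool_pos: [0.6615, 0.0164, 0.1098]
orientation: [0.678, 0.735, -0.001, -0.0]
contact_force: [-0.1, -0.2, 0.3]
gripper_width: 0.0318
finger_force: 49.9
```

Run:
```python
from h import *
s=arm.read_state();print(s["gripper_width"],s["finger_force"],s["contact_force"])
P,im=snap("top","t5");P2,im2=snap("wrist","w5")
c=cv2.resize(im[110:230,190:310],(480,480),interpolation=cv2.INTER_CUBIC)
cv2.imwrite("pics/g5.png",cv2.convertScaleAbs(np.hstack([c,cv2.resize(im2[:,:],(320,480))]),alpha=1.6,beta=10))
rows((.66,.02,.04,95,3))
```

```text
0.03176386016382289 49.85294222831726 [-0.11391492 -0.23156047  0.34792322]
from [0.6619 0.0168 0.1102] yaw 94.7
[[0.11,-0.05,2.34],-0.002],[[0.11,-0.05,2.34],-0.002],[[0.11,-0.05,2.34],-0.002],
```

View pics/g5.png

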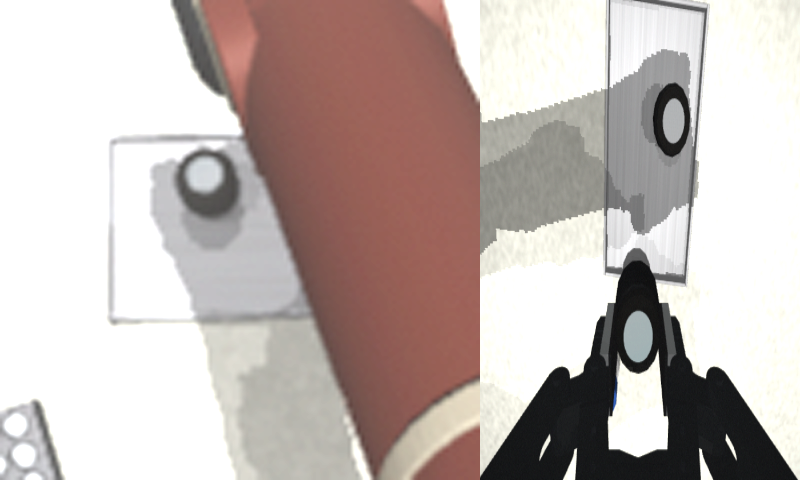

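Wrist view: the near tray corners are at (220,238) and (360,248) and the far-right one at (399,7) in full-image pixels; the spare's cup is at (340,105). The eyepiece is still firmly held.

Run:
```python
from h import *
P=pose("wrist")
a,b,c=[ray(P,u,v,.014) for u,v in((220.5,237.5),(360,247),(399,7))]
print(a,b,c,np.linalg.norm(b-a),np.linalg.norm(c-b)); e=(b-a)/np.linalg.norm(b-a);print("yaw",np.degrees(np.arctan2(e[1],e[0])),"centre",(a+c)/2)
print("spare",ray(P,340,105,.065))
```

```text
[ 0.61950987 -0.01730363] [ 0.73337508 -0.01630056] [0.73266678 0.15812032] 0.11386963070205425 0.17442231971547956
yaw 0.5047203955190553 centre [0.67608832 0.07040835]
spare [0.69326329 0.09315984]
```

>>> move_arm([
  [[0.2,0,2.5],0],
  [[0.2,0,2.5],0],
  [[0.1,0,2.0],0],
  [[0,0,0.5],0],
  [[0,0,0],0],
])

```text
time: 6.0
tool_pos: [0.6624, 0.0227, 0.0352]
orientation: [0.677, 0.736, 0.0, 0.0]
contact_force: [0.1, 0.3, -0.7]
gripper_width: 0.0315
finger_force: 49.9
```

>>> move_arm([
  [[0,0,0.2],0],
  [[0,0,0.2],0],
  [[0,0,0],0],
])

```text
time: 6.38
tool_pos: [0.6622, 0.0228, 0.0312]
orientation: [0.677, 0.736, 0.0, 0.0]
contact_force: [0.7, 0.1, -1.3]
gripper_width: 0.0319
finger_force: 49.9
```

>>> move_arm([
  [[0,0,0.15],0],
  [[0,0,0],0],
  [[0,0,0],0],
])

```text
time: 6.75
tool_pos: [0.6622, 0.0229, 0.0295]
orientation: [0.677, 0.736, 0.0, -0.0]
contact_force: [0.5, 0.6, -1.4]
gripper_width: 0.0313
finger_force: 49.9
```

>>> move_arm([
  [[0,0,0.15],0],
  [[0,0,0],0],
  [[0,0,0],0],
])

```text
time: 7.12
tool_pos: [0.6624, 0.023, 0.0287]
orientation: [0.677, 0.736, 0.0, 0.0]
contact_force: [-0.9, -0.5, 4.2]
gripper_width: 0.0317
finger_force: 50.4
```

>>> move_arm([
  [[0,0,0.15],0],
  [[0,0,0],0],
  [[0,0,0],0],
])

```text
time: 7.5
tool_pos: [0.6625, 0.023, 0.0286]
orientation: [0.677, 0.736, 0.0, 0.0]
contact_force: [-3.6, 0.3, 10.5]
gripper_width: 0.0317
finger_force: 51.2
```

Foot is on the tray floor. I'll ease the load, then release and rise.

>>> move_arm([
  [[0,0,-0.15],0],
  [[0,0,0],0],
])

```text
time: 7.75
tool_pos: [0.6625, 0.023, 0.0287]
orientation: [0.677, 0.736, 0.0, 0.0]
contact_force: [-0.8, -0.0, 5.7]
gripper_width: 0.0316
finger_force: 50.6
```

>>> move_arm([
  [[0,0,0],0],
  [[0,0,0],0],
  [[0,0,0],0],
], jaw=0.45, grip_force=20)

```text
time: 8.12
tool_pos: [0.662, 0.0228, 0.0275]
orientation: [0.677, 0.736, -0.0, -0.0]
contact_force: [1.2, -0.3, -0.0]
gripper_width: 0.0619
finger_force: 0.0
```

>>> move_arm([
  [[0,0,-2],0],
  [[0,0,-4],0],
  [[0,0,-6],0],
  [[0,0,-5],0],
  [[0,0,0],0],
])

```text
time: 8.75
tool_pos: [0.6657, 0.024, 0.2055]
orientation: [0.677, 0.736, 0.005, 0.004]
contact_force: [0.3, -0.2, 0.3]
gripper_width: 0.0619
finger_force: 0.0
```

Run:
```python
from h import *
P=pose("wrist");P,im=snap("wrist","w6")
g=cv2.cvtColor(im,cv2.COLOR_BGR2GRAY)
print("eyep top pred px",proj(P,(.6625,.023,.065)))
rows((.47,.32,.2,105,7))
```

```text
eyep top pred px (np.float64(270.3088142652786), np.float64(188.6542833668865))
from [0.6637 0.0233 0.202 ] yaw 94.8
[[4.45,-2.41,0.03],-0.026],[[4.51,-2.29,0.03],-0.026],[[4.57,-2.18,0.03],-0.026],[[4.62,-2.06,0.03],-0.026],[[4.67,-1.94,0.03],-0.026],[[4.72,-1.82,0.03],-0.026],[[4.77,-1.70,0.03],-0.026],
```

>>> move_arm([
  [[4.2,-2.8,0],-0.025],
  [[4.2,-2.7,0],-0.025],
  [[4.2,-2.6,0],-0.025],
  [[4.2,-2.5,0],-0.025],
  [[4.2,-2.4,0],-0.025],
], jaw=0.2)

```text
time: 9.43
tool_pos: [0.5035, 0.2145, 0.1971]
orientation: [0.629, 0.777, -0.001, -0.001]
contact_force: [1.5, 0.8, 0.3]
gripper_width: 0.0514
finger_force: 0.0
```

>>> move_arm([
  [[4.0,-2.0,0],-0.025],
  [[2.0,-1.5,0],-0.025],
  [[0,0,0],0],
  [[0,0,0],0],
])

```text
time: 9.93
tool_pos: [0.4601, 0.2626, 0.1977]
orientation: [0.612, 0.791, -0.001, 0.001]
contact_force: [0.9, -0.3, 0.7]
gripper_width: 0.051
finger_force: 0.0
```

Run:
```python
from h import *
s=arm.read_state();print(s["time"],s["tool_pos"],s["gripper_width"])
im=cv2.imread("pics/w6.png");g=cv2.cvtColor(im,cv2.COLOR_BGR2GRAY)
m=((g<60)*255).astype(np.uint8);k=m[140:240,220:325];p=cv2.findNonZero(k);print("eyep dark bbox",cv2.boundingRect(p))
P,im=snap("wrist","w7");np.savez("w7.npz",K=P[0],R=P[1],o=P[2])
c=im.copy();cv2.imwrite("pics/w7v.png",cv2.convertScaleAbs(cv2.resize(c,(784,588)),alpha=1.5,beta=10))
```

```text
9.925 [0.46005967 0.26261445 0.19766113] 0.05098599437684344
eyep dark bbox (5, 0, 100, 78)
```

View pics/w7v.png

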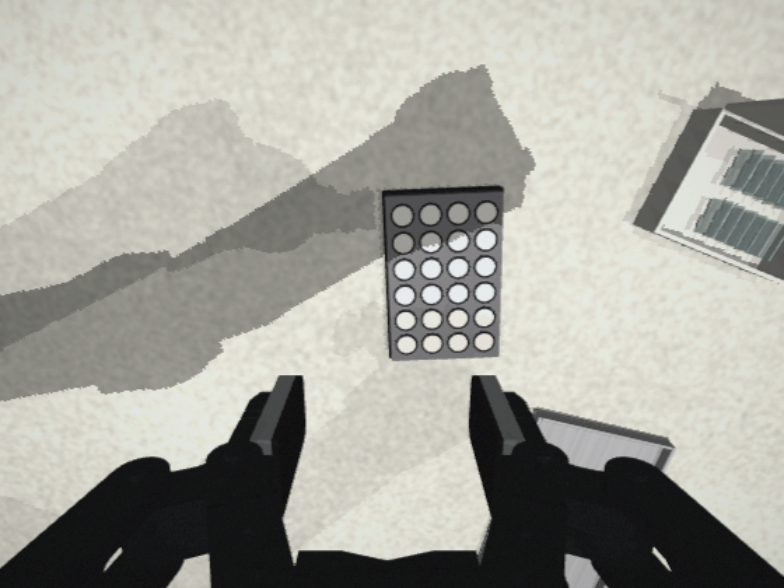

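The plate's corner wells appear at (402,215), (486,212), (484,341), (406,344) in the 1.4x view; the slide box is to the right, the tray lower right, and the way behind the plate's +y edge is clear.

```bash
cat >> h.py <<'E'
def plate_from_wells(P,px,z=.022):
    w=np.array([ray(P,*q,z) for q in px]);c=w.mean(0) # order: far-left, far-right, near-right, near-left (image)
    d=(w[0]+w[1]-w[2]-w[3]);return c,np.degrees(np.arctan2(-d[0],d[1])),w
E
python3 - <<'E'
from h import *
d=np.load("w7.npz");P=(d["K"],d["R"],d["o"])
c,ya,w=plate_from_wells(P,[(u/1.4-.2,v/1.4-.2) for u,v in((402,215),(486,212),(484,341),(406,344))])
print("plate",c.round(4),ya,w.round(3))
print("spans",np.linalg.norm(w[0]-w[3]),np.linalg.norm(w[0]-w[1]))
a=np.radians(ya);y=np.array([-np.sin(a),np.cos(a)])
print("pre-push",c+.095*y,"contact",c+.075*y)
q=c+.10*y
rows((*q,.12,ya+90,3),(*q,.02,ya+90,3))
E
```

```text
plate [0.506  0.2517] 17.027836839081175 [[0.464 0.29 ]
 [0.52  0.306]
 [0.548 0.214]
 [0.492 0.197]]
spans 0.09715085700223375 0.0582170076482955
pre-push [0.47817742 0.34248719] contact [0.48403414 0.32336393]
from [0.4602 0.2625 0.1977] yaw 104.5
[[2.60,1.24,2.59],-0.015],[[2.58,1.28,2.59],-0.015],[[2.56,1.32,2.59],-0.015],
[[-0.00,0.00,3.33],-0.000],[[-0.00,0.00,3.33],-0.000],[[-0.00,0.00,3.33],-0.000],
```

>>> move_arm([
  [[2.6,1.2,2.6],-0.015],
  [[2.6,1.3,2.6],-0.015],
  [[2.6,1.3,2.6],-0.015],
  [[0,0,3.5],0],
  [[0,0,3.5],0],
])

```text
time: 10.6
tool_pos: [0.476, 0.3488, 0.0485]
orientation: [0.594, 0.805, 0.0, 0.001]
contact_force: [0.6, -0.6, 0.2]
gripper_width: 0.0512
finger_force: 0.0
```

>>> move_arm([
  [[0,0,3.4],0],
  [[0,0,0.4],0],
  [[0,0,0],0],
  [[0,0,0],0],
])

```text
time: 11.1
tool_pos: [0.4754, 0.3508, 0.0136]
orientation: [0.593, 0.805, 0.002, 0.0]
contact_force: [-0.5, -0.3, 0.9]
gripper_width: 0.0511
finger_force: 0.0
```

Run:
```python
from h import *
c=np.array([.5055,.2512]);a=np.radians(17.1);y=np.array([-np.sin(a),np.cos(a)]);q=c+.1*y
print(q);rows((*q,.008,107.1,1))
```

```text
[0.47609597 0.3467793 ]
from [0.4754 0.3508 0.0136] yaw 107.3
[[-0.41,-0.05,0.56],0.004],
```

>>> move_arm([
  [[0,0,0.4],0],
  [[0,0,0.3],0],
  [[0,0,0],0],
])

```text
time: 11.48
tool_pos: [0.4739, 0.3501, 0.0049]
orientation: [0.592, 0.806, -0.0, -0.0]
contact_force: [0.8, -0.0, -0.4]
gripper_width: 0.0514
finger_force: 0.0
```

>>> move_arm([
  [[0,0,0.2],0],
  [[0,0,0.2],0],
  [[0,0,0],0],
])

```text
time: 11.85
tool_pos: [0.4739, 0.3501, 0.0008]
orientation: [0.592, 0.806, -0.0, -0.0]
contact_force: [0.2, 0.2, 0.4]
gripper_width: 0.0513
finger_force: 0.0
```

>>> move_arm([
  [[-1.3,-0.1,-0.1],0],
  [[-1.4,0,0],0.004],
  [[-1.5,0,0],0.03],
  [[-2,0,0],0.025],
  [[-2,0,0],0.025],
])

```text
time: 12.48
tool_pos: [0.4963, 0.2692, 0.0021]
orientation: [0.627, 0.779, -0.0, 0.0]
contact_force: [0.1, -0.5, -0.6]
gripper_width: 0.0511
finger_force: 0.0
```

>>> move_arm([
  [[-2,0,0],0.025],
  [[-2,0,0],0.025],
  [[-2,0,0],0.025],
  [[-2,0,0],0.02],
  [[0,0,0],0],
])

```text
time: 13.1
tool_pos: [0.5105, 0.1897, 0.0019]
orientation: [0.663, 0.748, -0.001, 0.0]
contact_force: [-0.3, 0.0, -0.1]
gripper_width: 0.0513
finger_force: 0.0
```

Run:
```python
from h import *
s=arm.read_state();print(s["time"],s["tool_pos"],s["contact_force"])
P,im=snap("top","t8");g=cv2.cvtColor(im,cv2.COLOR_BGR2GRAY)
# expected plate centre
M=R.from_quat(s["orientation"]).as_matrix();c=s["tool_pos"]-.075*M[:,0]
print("exp centre",c[:2],"yaw",np.degrees(np.arctan2(M[1,0],M[0,0]))-90)
P2,im2=snap("side","s8")
# wells: bright blobs on dark in both views
for n,PP,I in(("top",P,im),("side",P2,im2)):
    u,v=proj(PP,(*c[:2],.022));print(n,u,v)
a=im[int(proj(P,(*c[:2],.02))[1])-60:,:][:120,150:310];u,v=map(int,proj(P2,(*c[:2],.022)))
b=im2[max(v-60,0):v+60,u-80:u+80]
cv2.imwrite("pics/g8.png",np.vstack([cv2.resize(a,(400,300)),cv2.resize(b,(400,300))]))
```

```text
13.1 [0.51053871 0.1897181  0.00186573] [-0.29975305  0.01263651 -0.08850623]
exp centre [0.51953236 0.1152594 ] yaw 6.887231285542072
top 233.6557680022035 225.87698253169754
side 285.679733649052 261.70511957932763
```

```bash
cat >> h.py <<'E'
def wells(P,im,c,r=.085):
    """plate centre & yaw from well blobs near guess c; minAreaRect of well centres is 57.9 x 96.5 mm"""
    g=cv2.cvtColor(im,cv2.COLOR_BGR2GRAY)
    b=cv2.adaptiveThreshold(cv2.resize(g,None,fx=3,fy=3,interpolation=cv2.INTER_CUBIC),255,cv2.ADAPTIVE_THRESH_MEAN_C,cv2.THRESH_BINARY,41,3)
    n,_,st,ce=cv2.connectedComponentsWithStats(b)
    A=[]
    for k in range(1,n):
        u,v=(ce[k]-1)/3;w=ray(P,u,v,.022)
        if np.linalg.norm(w-c)<r and 60<st[k,4]<1500 and max(st[k,2],st[k,3])<2.2*min(st[k,2],st[k,3]): A.append(np.r_[w,st[k,4]])
    A=np.array(A);md=np.median(A[:,2]);A=A[(A[:,2]>.5*md)&(A[:,2]<1.7*md)]
    (x,y),sz,an=cv2.minAreaRect((A[:,:2]*1000).astype(np.float32))
    if sz[0]>sz[1]: an-=90
    an=(an+90)%180-90
    print(len(A),"centre",round(x/1e3,4),round(y/1e3,4),"size",np.round(sz,1),"yaw",round(an,2));return A
E
python3 - <<'E'
from h import *
for n in("top","side"):
    wells(pose(n),cv2.imread(f"pics/{n[0]}8.png"),np.array([.5195,.1153]))
    wells(pose(n),cv2.imread(f"pics/{n}0.png"),np.array([.5055,.2512]))
E
```

```text
Traceback (most recent call last):
  File "h.py", line 45, in wells
    A=np.array(A);md=np.median(A[:,2]);A=A[(A[:,2]>.5*md)&(A[:,2]<1.7*md)]
                               ~^^^^^
IndexError: too many indices for array: array is 1-dimensional, but 2 were indexed
```

```bash
sed -i 's/    A=np.array(A);md/    if len(A)<4: print("few",len(A));return\n    A=np.array(A);md/' h.py
python3 - <<'E'
from h import *
for n in("top","side"):
    wells(pose(n),cv2.imread(f"pics/{n[0]}8.png"),np.array([.5195,.1153]))
    wells(pose(n),cv2.imread(f"pics/{n}0.png"),np.array([.5055,.2512]))
E
```

```text
few 0
24 centre 0.5043 0.2519 size [57.9 97.3] yaw 16.81
few 2
24 centre 0.5053 0.2515 size [58.  96.8] yaw 16.92
```

>>> move_arm([
  [[-2,0,0],0],
  [[-2,0,0],0],
  [[-2,0,0],0],
  [[-2,0,0],0],
  [[-2,0,0],0],
])

```text
time: 13.82
tool_pos: [0.5227, 0.0946, 0.0022]
orientation: [0.661, 0.75, 0.001, -0.0]
contact_force: [1.4, -0.9, -0.4]
gripper_width: 0.051
finger_force: 0.0
```

>>> move_arm([
  [[0,0,0],0],
  [[2,0,-1],0],
  [[4,0,-6],0],
  [[4,0,-6],0],
  [[0,0,-6],0],
])

```text
time: 14.45
tool_pos: [0.5087, 0.1905, 0.1789]
orientation: [0.657, 0.754, 0.002, -0.002]
contact_force: [1.4, -0.4, 0.2]
gripper_width: 0.0512
finger_force: 0.0
```

Run:
```python
from h import *
s=arm.read_state();print(s["time"],s["tool_pos"],s["contact_force"])
for n in("side","wrist","top"):
    P,im=snap(n,n+"9");wells(P,im,np.array([.533,.015]))
```

```text
14.45 [0.5086796  0.19047298 0.17885886] [ 1.37141236 -0.38548791  0.17124738]
few 1
few 0
few 0
```

```bash
sed -i 's/def wells(P,im,c,r=.085):/def wells(P,im,c,r=.085,f=3):/; s/fx=3,fy=3/fx=f,fy=f/; s/(ce\[k\]-1)\/3/(ce[k]-(f-1)\/2)\/f/' h.py
python3 - <<'E'
from h import *
for f in (1,2): wells(pose("wrist"),cv2.imread("pics/wrist9.png"),np.array([.533,.015]),.1,f)
d=np.load("w7.npz");wells((d["K"],d["R"],d["o"]),cv2.imread("pics/w7.png"),np.array([.5055,.2512]),.085,1)
P=pose("side");print(proj(P,(.533,.015,.022)),proj(pose("wrist"),(.533,.015,.022)))
im=cv2.imread("pics/wrist9.png");g=cv2.cvtColor(im,cv2.COLOR_BGR2GRAY)
np.savetxt("/dev/stdout",cv2.resize(g,(56,42),interpolation=cv2.INTER_AREA)[20:,8:48],fmt="%d")
E
```

```text
few 1
few 1
24 centre 0.5061 0.2515 size [58.2 97.3] yaw 17.02
(np.float64(286.3573310170977), np.float64(228.00593330728572)) (np.float64(273.01657042960943), np.float64(338.7855886391436))
47 151 148 151 149 147 148 148 149 148 151 149 149 151 151 145 147 149 146 147 149 147 149 151 150 149 149
93 97 98 95 96 96 93 95 96 117 148 152 153 148 148 149 147 142 138 141 140 137 137 139 140 146 144 144 83 88 87 91 97 102 111 124 136 145 148 148
96 97 97 97 97 98 108 131 145 153 150 151 152 151 147 148 138 136 138 139 137 140 138 137 138 141 138 126 96 124 124 124 122 122 112 103 94 89 87 119
98 98 96 97 97 145 154 151 153 153 152 150 147 150 151 151 139 136 138 140 138 138 139 138 138 140 141 112 108 123 124 124 123 124 123 124 123 121 95 108
97 99 97 96 125 150 154 153 151 151 150 153 151 151 150 150 143 146 144 139 138 139 137 139 138 139 148 99 120 122 123 123 124 122 123 123 122 121 74 137
96 98 100 128 153 151 153 153 154 150 151 150 130 134 148 148 149 149 149 141 140 136 138 138 139 133 123 91 122 122 123 121 121 109 98 110 121 116 76 146
118 133 148 153 153 154 154 151 152 150 151
[... 1054 characters left out ...]
0 140 140 141 147 150 150 150 150 149 100 80 7 7 7 7 7 8 8 7 7 7 7 7 7
7 6 6 9 10 10 9 7 7 7 7 7 91 137 139 138 136 140 149 148 148 147 147 147 148 122 72 10 7 7 7 7 8 10 10 9 8 7 7 7
6 6 8 9 10 10 9 7 7 8 7 7 99 137 137 137 143 148 147 147 148 147 149 148 147 145 146 15 7 7 7 7 8 10 10 10 10 7 6 7
6 7 8 8 10 10 9 7 7 8 7 7 66 136 139 147 148 149 148 146 146 145 147 148 147 141 113 7 7 7 7 7 8 8 9 10 10 8 7 6
45 7 8 8 8 21 49 7 7 7 7 6 33 71 52 53 59 88 116 140 127 97 67 52 50 34 45 7 7 6 7 6 40 33 9 9 9 8 31 28
9 7 7 7 13 97 127 8 7 7 7 6 9 12 7 6 6 6 6 7 7 6 6 6 6 6 10 7 6 7 6 6 96 142 59 8 7 7 6 35
6 6 6 6 28 87 128 13 7 7 7 6 6 6 6 6 6 6 6 6 6 7 6 6 6 6 6 6 7 7 6 6 101 140 131 26 6 6 6 6
```

Run:
```python
from h import *
for n in("side","wrist","top"):
    im=cv2.imread(f"pics/{n}9.png")
    for c in ((.5055,.2512),(.52,.2),(.52,.115),(.5,.17),(.55,.17)):
        print(n,c,end=" ");wells(pose(n),im,np.array(c),.09,1 if n=="wrist" else 3)
```

```text
side (0.5055, 0.2512) 24 centre 0.5051 0.2521 size [58.  96.8] yaw 17.04
side (0.52, 0.2) 20 centre 0.508 0.2426 size [57.9 76.9] yaw 17.04
side (0.52, 0.115) 1 centre 0.4917 0.198 size [0. 0.] yaw 0.0
side (0.5, 0.17) 14 centre 0.5109 0.2332 size [57.9 57.2] yaw -73.16
side (0.55, 0.17) 11 centre 0.5138 0.224 size [57.9 37.9] yaw -72.87
wrist (0.5055, 0.2512) 24 centre 0.5032 0.2478 size [57.  95.1] yaw 16.66
wrist (0.52, 0.2) 20 centre 0.506 0.2386 size [57.1 76. ] yaw 16.75
wrist (0.52, 0.115) few 2
wrist (0.5, 0.17) 14 centre 0.5087 0.2294 size [57.  56.9] yaw -73.49
wrist (0.55, 0.17) 11 centre 0.5115 0.2204 size [57.1 38. ] yaw -73.11
top (0.5055, 0.2512) 5 centre 0.5169 0.2119 size [58. 17.] yaw -78.02
top (0.52, 0.2) 5 centre 0.5169 0.2119 size [58. 17.] yaw -78.02
top (0.52, 0.115) few 2
top (0.5, 0.17) 5 centre 0.5169 0.2119 size [58. 17.] yaw -78.02
top (0.55, 0.17) 5 centre 0.5169 0.2119 size [58. 17.] yaw -78.02
```

View pics/side9.png

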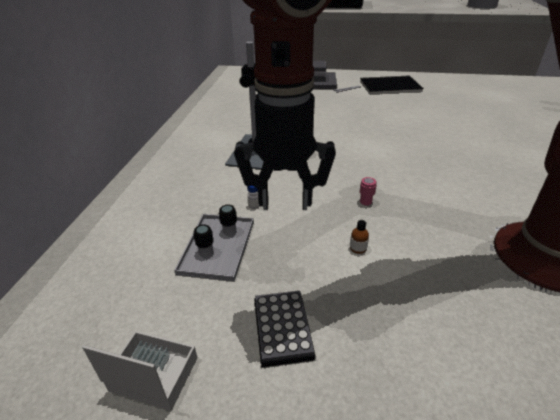

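The side view shows both eyepieces upright in the tray, but the plate (283,326) is still at its start. The fingertips passed over it, so they sit about 2 cm above the reported TCP. I'll go back behind the plate and probe the bench by force.

Run:
```python
from h import *
c=np.array([.505,.2515]);a=np.radians(17.);y=np.array([-np.sin(a),np.cos(a)]);q=c+.1*y
rows((*q,.13,107,4),(*q,.01,107,3))
```

```text
from [0.5124 0.1876 0.1805] yaw 97.4
[[4.07,-0.39,1.26],-0.042],[[4.09,-0.22,1.26],-0.042],[[4.09,-0.05,1.26],-0.042],[[4.09,0.12,1.26],-0.042],
[[-0.00,0.00,4.00],-0.000],[[-0.00,0.00,4.00],-0.000],[[-0.00,0.00,4.00],-0.000],
```

>>> move_arm([
  [[4.1,-0.4,1.2],-0.042],
  [[4.1,-0.2,1.3],-0.042],
  [[4.1,0,1.3],-0.042],
  [[4.1,0.1,1.2],-0.042],
  [[0,0,4],0],
])

```text
time: 15.22
tool_pos: [0.4727, 0.3507, 0.0867]
orientation: [0.593, 0.805, 0.003, -0.002]
contact_force: [0.2, -0.7, -0.7]
gripper_width: 0.0509
finger_force: 0.0
```

>>> move_arm([
  [[0,0,4],0],
  [[0,0,4],0],
  [[0,0,0.6],0],
  [[0,0,0],0],
])

```text
time: 15.72
tool_pos: [0.4751, 0.3436, 0.0002]
orientation: [0.596, 0.803, 0.0, -0.001]
contact_force: [0.2, 0.1, -0.3]
gripper_width: 0.0511
finger_force: 0.0
```

>>> move_arm([
  [[0,0,0.3],0],
  [[0,0,0.3],0],
  [[0,0,0],0],
])

```text
time: 16.1
tool_pos: [0.4763, 0.3423, -0.0054]
orientation: [0.597, 0.802, 0.0, 0.0]
contact_force: [-0.6, 0.6, 0.2]
gripper_width: 0.0512
finger_force: 0.0
```

>>> move_arm([
  [[0,0,0.3],0],
  [[0,0,0.2],0],
  [[0,0,0],0],
])

```text
time: 16.48
tool_pos: [0.4759, 0.3422, -0.0112]
orientation: [0.597, 0.802, -0.0, -0.0]
contact_force: [0.5, 0.2, -0.6]
gripper_width: 0.0512
finger_force: 0.0
```

>>> move_arm([
  [[0,0,0.25],0],
  [[0,0,0],0],
  [[0,0,0],0],
])

```text
time: 16.85
tool_pos: [0.476, 0.3423, -0.0134]
orientation: [0.597, 0.802, 0.0, -0.0]
contact_force: [-0.0, 0.5, -0.1]
gripper_width: 0.0513
finger_force: 0.0
```

>>> move_arm([
  [[0,0,0.25],0],
  [[0,0,0],0],
  [[0,0,0],0],
])

```text
time: 17.23
tool_pos: [0.476, 0.3423, -0.016]
orientation: [0.597, 0.802, 0.0, -0.0]
contact_force: [0.1, -0.2, -0.4]
gripper_width: 0.0513
finger_force: 0.0
```

>>> move_arm([
  [[0,0,0.25],0],
  [[0,0,0],0],
  [[0,0,0],0],
])

```text
time: 17.6
tool_pos: [0.476, 0.3423, -0.0185]
orientation: [0.597, 0.802, -0.0, -0.0]
contact_force: [0.3, 0.1, -0.4]
gripper_width: 0.0511
finger_force: 0.0
```

>>> move_arm([
  [[0,0,0.2],0],
  [[0,0,0],0],
  [[0,0,0],0],
])

```text
time: 17.98
tool_pos: [0.476, 0.3423, -0.0205]
orientation: [0.597, 0.802, -0.0, -0.0]
contact_force: [0.8, -0.4, -0.2]
gripper_width: 0.051
finger_force: 0.0
```

>>> move_arm([
  [[0,0,0.2],0],
  [[0,0,0],0],
  [[0,0,0],0],
])

```text
time: 18.35
tool_pos: [0.4761, 0.3423, -0.0224]
orientation: [0.597, 0.802, 0.0, 0.0]
contact_force: [-0.2, -0.4, 0.3]
gripper_width: 0.0512
finger_force: 0.0
```

Run:
```python
from h import *
s=arm.read_state();M=R.from_quat(s["orientation"]).as_matrix();t=s["tool_pos"]
P,im=snap("side","s10");g=cv2.cvtColor(im,cv2.COLOR_BGR2GRAY)
for sg in(1,-1):
    for z in(0,.02,.04): print(sg,z,np.round(proj(P,np.r_[(t+sg*.033*M[:,1])[:2],z]),1))
u,v=map(int,proj(P,np.r_[t[:2],0.0]))
print(u,v)
for r in range(v-40,v+14,2): print(r,"".join("#" if x<45 else ("+" if x<90 else ".") for x in g[r,u-50:u+50]))
```

```text
1 0 [270.3 385.9]
1 0.02 [269.8 378.8]
1 0.04 [269.4 371.3]
-1 0 [313.8 380. ]
-1 0.02 [314.3 372.8]
-1 0.04 [314.8 365.2]
292 382
342 .++++###########################################################################+..+#####+++########
344 .+++##########################################################################+...+#######++########
346 .+##########################################################################+....+##################
348 .+#################++++####################################################+.....+#################+
350 .+#################+++...+###################################################+++##################+.
352 .+#################++++...#######################################################################+..
354 ..#################+++++########################################################################+...
356 ..+#################+++#########################################################################+...
358 ...+###########################################################################################+..+.
360 .....###############
[... 1165 characters left out ...]
+++#++++++++++++++++++++++++++.....++++++++++....++.+.+.+.............
384 .......................++++#+++++#+++++++++++++++++++............+++++++.++.+++.++++++++............
386 ........................+++++++++#++++++++++++++++............+..........+++...++++++++++...........
388 .........................++++++++++++..+.+.+.+.+..+...........+..++++++++..+++++++++++++++..........
390 .........................+...+++++++++++.++++++++++++.........++++.++++++++++++++...................
392 .........................++.++++...++.....++++++++++++++++++.++++++.+++++++++.......++..............
394 .........................+++.++...+......++++.++...+++.+......++.+...+.++++++.......+++++...........
```

Fingertips end at rows 386 and 381, i.e. z≈0, so the tips are really about 22 mm above the reported TCP. Raise 3 mm and push.

>>> move_arm([
  [[0,0.1,-0.3],0],
  [[-1,0,0],0],
  [[-1,0,0],0],
  [[-1.5,0,0],0.01],
  [[-2,0,0],0.025],
])

```text
time: 19.02
tool_pos: [0.4929, 0.2891, -0.0194]
orientation: [0.611, 0.792, 0.0, -0.0]
contact_force: [-0.3, 0.1, 1.2]
gripper_width: 0.0513
finger_force: 0.5
```

>>> move_arm([
  [[-2,0,0],0.025],
  [[-2,0,0],0.025],
  [[-2,0,0],0.025],
  [[0,0,0],0],
])

```text
time: 19.52
tool_pos: [0.507, 0.2278, -0.0198]
orientation: [0.642, 0.767, -0.001, 0.001]
contact_force: [-0.8, 0.6, -1.0]
gripper_width: 0.0514
finger_force: 0.0
```

```bash
cat >> h.py <<'E'
def look(names=("side","wrist","top"),tag="x",c=None):
    s=arm.read_state();M=R.from_quat(s["orientation"]).as_matrix();e=(s["tool_pos"]-.075*M[:,0])[:2]
    print("t",s["time"],"tcp",s["tool_pos"].round(4),"F",s["contact_force"].round(1),"exp",e.round(4),np.degrees(np.arctan2(M[1,0],M[0,0])).round(2)-90)
    for n in names:
        P,im=snap(n,n+tag);print(n,end=" ");wells(P,im,e if c is None else np.array(c),.09,1 if n=="wrist" else 3)
E
python3 - <<'E'
from h import *
look(tag="11")
E
```

```text
t 19.525 tcp [ 0.507   0.2278 -0.0198] F [-0.8  0.6 -1. ] exp [0.5203 0.154 ] 10.180000000000007
side 5 centre 0.5132 0.1878 size [94.7 44.3] yaw -79.66
wrist 10 centre 0.5152 0.1837 size [131.   30.9] yaw -79.63
top 23 centre 0.5198 0.1534 size [58.6 97.2] yaw 9.83
```

>>> move_arm([
  [[-1.5,0,0],0.025],
  [[-2,0,0],0.025],
  [[-2,0,0],0.01],
  [[-2,0,0],0],
  [[-2,0,0],0],
])

```text
time: 20.3
tool_pos: [0.5199, 0.1353, -0.0194]
orientation: [0.663, 0.748, -0.0, 0.0]
contact_force: [0.2, 1.4, 0.2]
gripper_width: 0.0513
finger_force: 0.6
```

>>> move_arm([
  [[-2,0,0],0],
  [[-2,0,0],0],
  [[-2,0,0],0],
  [[-2,0,0],0],
  [[0,0,0],0],
])

```text
time: 20.92
tool_pos: [0.5292, 0.0538, -0.0198]
orientation: [0.665, 0.747, -0.002, 0.001]
contact_force: [0.5, 0.2, 0.8]
gripper_width: 0.0509
finger_force: 0.0
```

Run:
```python
from h import *
look(tag="12")
```

```text
t 20.925 tcp [ 0.5292  0.0538 -0.0198] F [0.5 0.2 0.8] exp [ 0.5379 -0.0207] 6.670000000000002
side few 3
wrist 11 centre 0.532 0.0229 size [129.   57.5] yaw -82.71
top 8 centre 0.5419 -0.0509 size [58.1 38.6] yaw -82.88
```

>>> move_arm([
  [[-2,0,0],0],
  [[-2,0,0],0],
  [[-2,0,0],0],
  [[-2,0,0],0],
  [[-2,0,0],0],
])

```text
time: 21.7
tool_pos: [0.5419, -0.0396, -0.0193]
orientation: [0.662, 0.75, 0.001, -0.0]
contact_force: [0.2, 0.7, 0.6]
gripper_width: 0.0513
finger_force: 0.5
```

>>> move_arm([
  [[-2,0,0],0.02],
  [[-2,0,0],0.035],
  [[-2,0,0],0.035],
  [[-2,0,0],0.035],
  [[0,0,0],0],
])

```text
time: 22.32
tool_pos: [0.5474, -0.1245, -0.0198]
orientation: [0.71, 0.704, -0.001, 0.0]
contact_force: [0.1, -0.1, 0.7]
gripper_width: 0.0515
finger_force: 0.0
```

Run:
```python
from h import *
look(tag="13")
```

```text
t 22.325 tcp [ 0.5474 -0.1245 -0.0198] F [ 0.1 -0.1  0.7] exp [ 0.5468 -0.1995] -0.45000000000000284
side few 3
wrist 12 centre 0.5475 -0.1557 size [ 58.  130.9] yaw 89.78
top few 2
```

>>> move_arm([
  [[-2,0,0],0.037],
  [[-2,0,0],0.035],
  [[-2,0,0],0],
  [[-2,0,0],0],
  [[0,0,0],0],
])

```text
time: 23.1
tool_pos: [0.5432, -0.2048, -0.0198]
orientation: [0.735, 0.678, -0.001, 0.0]
contact_force: [-0.1, -0.5, 0.3]
gripper_width: 0.0508
finger_force: 0.0
```

>>> move_arm([
  [[2,0,0],0],
  [[4,0,-2],0],
  [[5,0,-6],0],
  [[5,0,-6],0],
  [[0,0,-5],0],
])

```text
time: 23.72
tool_pos: [0.5543, -0.052, 0.1485]
orientation: [0.729, 0.685, 0.002, -0.002]
contact_force: [0.1, 0.1, -1.0]
gripper_width: 0.051
finger_force: 0.0
```

Run:
```python
from h import *
look(tag="14",c=(.54,-.279))
```

```text
t 23.725 tcp [ 0.5543 -0.052   0.1485] F [ 0.1  0.1 -1. ] exp [ 0.5497 -0.1269] -3.549999999999997
side few 1
wrist 9 centre 0.5398 -0.2534 size [37.8 59.6] yaw 85.48
top 21 centre 0.5626 -0.2921 size [ 78.  111.6] yaw 86.55
```

Run:
```python
from h import *
print(arm.read_state()["joints"].round(2))
rows((.455,-.259,.10,175.4,10),(.455,-.259,-.0195,175.4,4))
```

```text
[ 0.4   0.57 -0.52  1.75  0.35  0.9  -0.34]
from [ 0.5564 -0.0574  0.1494] yaw 86.0
[[-2.08,-0.87,0.49],-0.156],[[-1.92,-1.18,0.49],-0.156],[[-1.71,-1.47,0.49],-0.156],[[-1.46,-1.72,0.49],-0.156],[[-1.18,-1.92,0.49],-0.156],[[-0.87,-2.08,0.49],-0.156],[[-0.53,-2.19,0.49],-0.156],[[-0.19,-2.25,0.49],-0.156],[[0.17,-2.25,0.49],-0.156],[[0.51,-2.20,0.49],-0.156],
[[-0.00,0.00,2.99],-0.000],[[-0.00,0.00,2.99],-0.000],[[-0.00,0.00,2.99],-0.000],[[-0.00,0.00,2.99],-0.000],
```

>>> move_arm([
  [[-2.1,-0.9,0.5],-0.156],
  [[-1.9,-1.2,0.5],-0.156],
  [[-1.7,-1.5,0.5],-0.156],
  [[-1.5,-1.7,0.5],-0.156],
  [[-1.2,-1.9,0.5],-0.156],
])

```text
time: 24.5
tool_pos: [0.5016, -0.1608, 0.1198]
orientation: [0.416, 0.909, 0.0, -0.002]
contact_force: [-0.0, 0.4, 0.3]
gripper_width: 0.0513
finger_force: 0.0
```

>>> move_arm([
  [[-0.9,-2.1,0.5],-0.156],
  [[-0.5,-2.2,0.5],-0.156],
  [[-0.2,-2.3,0.5],-0.156],
  [[0.2,-2.2,0.5],-0.156],
  [[0.5,-2.2,0.5],-0.156],
])

```text
time: 25.12
tool_pos: [0.4504, -0.2612, 0.0949]
orientation: [0.039, 0.999, 0.001, -0.001]
contact_force: [0.0, -0.6, 1.2]
gripper_width: 0.0511
finger_force: 0.0
```

>>> move_arm([
  [[0,0,0],0],
  [[0,0,0],0],
  [[0,0,0],0],
])

```text
time: 25.5
tool_pos: [0.4525, -0.2608, 0.0968]
orientation: [0.042, 0.999, 0.0, 0.0]
contact_force: [-0.1, 0.2, 0.1]
gripper_width: 0.0513
finger_force: 0.0
```

Run:
```python
from h import *
print(arm.read_state()["joints"].round(2))
look(("wrist","side","top"),tag="15",c=(.538,-.281))
rows((.455,-.259,-.0195,175.4,4))
```

```text
[ 1.05  0.72 -0.93  1.9   0.73  0.91  1.25]
t 25.5 tcp [ 0.4525 -0.2608  0.0968] F [-0.1  0.2  0.1] exp [ 0.5273 -0.2671] 85.18
wrist 20 centre 0.5367 -0.2688 size [83. 66.] yaw -4.39
side few 0
top 26 centre 0.5407 -0.2809 size [ 97.3 158.3] yaw 85.2
from [ 0.4523 -0.2617  0.0969] yaw 175.1
[[-0.06,0.07,2.91],-0.001],[[-0.06,0.07,2.91],-0.001],[[-0.06,0.07,2.91],-0.001],[[-0.06,0.07,2.91],-0.001],
```

>>> move_arm([
  [[0,0,3.5],0],
  [[0,0,3.5],0],
  [[0,0,3.0],0],
  [[0,0,1.6],0],
  [[0,0,0],0],
])

```text
time: 26.28
tool_pos: [0.4515, -0.2622, -0.02]
orientation: [0.043, 0.999, 0.0, -0.001]
contact_force: [0.4, 1.1, 0.0]
gripper_width: 0.0513
finger_force: 0.0
```

>>> move_arm([
  [[0,0,0],0],
  [[-1.2,0,0],0],
  [[-1.2,0,0],0],
  [[-1.2,0,0],0],
  [[0,0,0],0],
])

```text
time: 26.9
tool_pos: [0.4892, -0.2654, -0.0193]
orientation: [0.043, 0.999, 0.0, 0.001]
contact_force: [0.1, 1.0, -0.3]
gripper_width: 0.0514
finger_force: 0.0
```

Run:
```python
from h import *
s=arm.read_state();t=s["tool_pos"];ex=np.array([.9968,-.080]);print(t,s["contact_force"],"remaining along ex to nominal",((np.array([.5629,-.3059])-t[:2])@ex-.0537)*1000,"mm; y' of tcp",(t[:2]-[.5629,-.3059])@[.08,.9968])
look(("wrist","top"),tag="16",c=(.54,-.281))
```

```text
[ 0.4892085  -0.26544818 -0.01925857] [ 0.06977584  1.01338137 -0.29073592] remaining along ex to nominal 22.991837156995654 mm; y' of tcp 0.03442704894837573
t 26.9 tcp [ 0.4892 -0.2654 -0.0193] F [ 0.1  1.  -0.3] exp [ 0.5639 -0.2719] 85.09
wrist 7 centre 0.5316 -0.2463 size [92.2 26.9] yaw -15.94
top 15 centre 0.5589 -0.281 size [ 50.6 130.2] yaw 34.91
```

>>> move_arm([
  [[-0.8,0,0],0],
  [[-0.8,0,0],0],
  [[-0.4,0,0],0],
  [[0,0,0],0],
])

```text
time: 27.5
tool_pos: [0.5081, -0.2673, -0.0194]
orientation: [0.043, 0.999, 0.0, 0.0]
contact_force: [0.1, 0.1, 0.2]
gripper_width: 0.0511
finger_force: 0.0
```

>>> move_arm([
  [[-0.2,0,0],0],
  [[-0.1,0,0],0],
  [[0,0,0],0],
  [[0,0,0],0],
])

```text
time: 28.0
tool_pos: [0.5103, -0.2676, -0.0194]
orientation: [0.043, 0.999, 0.0, -0.0]
contact_force: [-0.4, -0.6, 0.7]
gripper_width: 0.0516
finger_force: 0.4
```

>>> move_arm([
  [[-0.15,0,0],0],
  [[0,0,0],0],
  [[0,0,0],0],
])

```text
time: 28.38
tool_pos: [0.5123, -0.2678, -0.0194]
orientation: [0.043, 0.999, 0.0, 0.0]
contact_force: [-0.4, 0.1, -0.7]
gripper_width: 0.0514
finger_force: 0.1
```

>>> move_arm([
  [[-0.15,0,0],0],
  [[0,0,0],0],
  [[0,0,0],0],
])

```text
time: 28.75
tool_pos: [0.5133, -0.2679, -0.0194]
orientation: [0.043, 0.999, -0.0, -0.0]
contact_force: [-1.0, -0.1, 1.4]
gripper_width: 0.0512
finger_force: 0.7
```

>>> move_arm([
  [[-0.15,0,0],0],
  [[0,0,0],0],
  [[0,0,0],0],
])

```text
time: 29.12
tool_pos: [0.5132, -0.2679, -0.0196]
orientation: [0.043, 0.999, -0.0, -0.002]
contact_force: [-4.6, 0.3, 3.8]
gripper_width: 0.051
finger_force: 2.6
```

>>> move_arm([
  [[1.5,0,0],0],
  [[2,0,-1],0],
  [[2,0,-5],0],
  [[0,0,-6],0],
  [[0,0,0],0],
])

```text
time: 29.75
tool_pos: [0.4653, -0.2638, 0.1055]
orientation: [0.043, 0.999, -0.002, 0.006]
contact_force: [0.2, 0.3, -0.7]
gripper_width: 0.0509
finger_force: 0.0
```

Run:
```python
from h import *
look(("wrist","top","side"),tag="17",c=(.564,-.281))
rows((.568,-.175,.10,85.4,9),(.568,-.175,-.0195,85.4,4))
```

```text
t 29.75 tcp [ 0.4653 -0.2638  0.1055] F [ 0.2  0.3 -0.7] exp [ 0.54   -0.2702] 85.1
wrist 21 centre 0.5658 -0.2821 size [94.8 59.2] yaw -4.96
top 20 centre 0.5635 -0.2821 size [99.  59.1] yaw -5.2
side few 0
from [ 0.4602 -0.2636  0.1001] yaw 175.1
[[-1.11,1.08,0.00],0.174],[[-0.90,1.26,0.00],0.174],[[-0.67,1.40,0.00],0.174],[[-0.42,1.49,0.00],0.174],[[-0.16,1.54,0.00],0.174],[[0.11,1.55,0.00],0.174],[[0.38,1.50,0.00],0.174],[[0.63,1.41,0.00],0.174],[[0.87,1.28,0.00],0.174],
[[-0.00,-0.00,2.99],-0.000],[[-0.00,-0.00,2.99],-0.000],[[-0.00,-0.00,2.99],-0.000],[[-0.00,-0.00,2.99],-0.000],
```

>>> move_arm([
  [[-1.1,1.1,0],0.174],
  [[-0.9,1.3,0],0.174],
  [[-0.7,1.4,0],0.174],
  [[-0.4,1.5,0],0.174],
  [[-0.2,1.5,0],0.174],
])

```text
time: 30.52
tool_pos: [0.5198, -0.2134, 0.0986]
orientation: [0.462, 0.887, -0.0, -0.001]
contact_force: [0.2, -0.9, -1.1]
gripper_width: 0.0515
finger_force: 0.0
```

>>> move_arm([
  [[0.1,1.6,0],0.174],
  [[0.4,1.5,0],0.174],
  [[0.6,1.4,0],0.174],
  [[0.9,1.3,0],0.174],
  [[0,0,0],0],
])

```text
time: 31.15
tool_pos: [0.5688, -0.1725, 0.099]
orientation: [0.733, 0.68, -0.0, -0.001]
contact_force: [0.1, -0.5, -0.1]
gripper_width: 0.051
finger_force: 0.0
```

Run:
```python
from h import *
rows((.568,-.172,-.0195,85.2,4))
```

```text
from [ 0.5688 -0.1725  0.099 ] yaw 85.6
[[0.01,-0.02,2.96],0.002],[[0.01,-0.02,2.96],0.002],[[0.01,-0.02,2.96],0.002],[[0.01,-0.02,2.96],0.002],
```

>>> move_arm([
  [[0,0,3.5],0],
  [[0,0,3.5],0],
  [[0,0,3.2],0],
  [[0,0,1.7],0],
  [[0,0,0],0],
])

```text
time: 31.78
tool_pos: [0.5671, -0.1745, -0.0199]
orientation: [0.735, 0.678, -0.001, -0.001]
contact_force: [0.1, -0.4, 0.4]
gripper_width: 0.0515
finger_force: 0.0
```

>>> move_arm([
  [[-1.1,0,0],0],
  [[-1.1,0,0],0],
  [[-1.1,0,0],0],
  [[-0.8,0,0],0],
  [[-0.8,0,0],0],
])

```text
time: 32.4
tool_pos: [0.5648, -0.2231, -0.0181]
orientation: [0.735, 0.678, 0.001, -0.0]
contact_force: [-0.3, 1.9, 2.0]
gripper_width: 0.051
finger_force: 0.6
```

>>> move_arm([
  [[-0.3,0,0],0],
  [[-0.2,0,0],0],
  [[0,0,0],0],
  [[0,0,0],0],
])

```text
time: 32.9
tool_pos: [0.5642, -0.2281, -0.0185]
orientation: [0.735, 0.678, -0.0, 0.0]
contact_force: [0.2, -0.1, 0.0]
gripper_width: 0.0512
finger_force: 0.2
```

>>> move_arm([
  [[-0.15,0,0],0],
  [[0,0,0],0],
  [[0,0,0],0],
])

```text
time: 33.28
tool_pos: [0.564, -0.2297, -0.0185]
orientation: [0.735, 0.678, -0.0, -0.0]
contact_force: [-0.3, 0.7, -0.1]
gripper_width: 0.0512
finger_force: 0.3
```

>>> move_arm([
  [[-0.15,0,0],0],
  [[0,0,0],0],
  [[0,0,0],0],
])

```text
time: 33.65
tool_pos: [0.5638, -0.2314, -0.0185]
orientation: [0.735, 0.678, -0.0, 0.0]
contact_force: [0.8, 1.0, -0.3]
gripper_width: 0.0513
finger_force: 0.1
```

>>> move_arm([
  [[-0.15,0,0],0],
  [[0,0,0],0],
  [[0,0,0],0],
])

```text
time: 34.02
tool_pos: [0.5638, -0.2319, -0.0185]
orientation: [0.735, 0.678, 0.0, -0.0]
contact_force: [-1.2, 2.4, 0.7]
gripper_width: 0.0512
finger_force: 1.1
```

>>> move_arm([
  [[-0.15,0,0],0],
  [[0,0,0],0],
  [[0,0,0],0],
])

```text
time: 34.4
tool_pos: [0.5637, -0.2319, -0.0185]
orientation: [0.735, 0.678, 0.001, -0.001]
contact_force: [-0.5, 4.8, 1.4]
gripper_width: 0.0512
finger_force: 2.5
```

>>> move_arm([
  [[1.5,0,0],0],
  [[3,0,-1],0],
  [[4,0,-5],0],
  [[4,0,-6],0],
  [[0,0,-4],0],
])

```text
time: 35.02
tool_pos: [0.5748, -0.1113, 0.1353]
orientation: [0.733, 0.68, 0.002, 0.001]
contact_force: [-0.3, -1.1, 0.3]
gripper_width: 0.0513
finger_force: 0.0
```

Run:
```python
from h import *
look(("wrist","top","side"),tag="18",c=(.563,-.306))
```

```text
t 35.025 tcp [ 0.5748 -0.1113  0.1353] F [-0.3 -1.1  0.3] exp [ 0.5693 -0.1861] -4.25
wrist 12 centre 0.5635 -0.2863 size [55.8 58.4] yaw 85.17
top 4 centre 0.5605 -0.3424 size [65.8  7.3] yaw -66.28
side few 2
```

Run:
```python
from h import *
rows((.470,-.269,.10,175.2,10),(.470,-.269,-.0190,175.2,4))
```

```text
from [ 0.5753 -0.1163  0.135 ] yaw 85.4
[[-1.61,-0.93,0.35],-0.157],[[-1.44,-1.17,0.35],-0.157],[[-1.24,-1.38,0.35],-0.157],[[-1.01,-1.55,0.35],-0.157],[[-0.76,-1.69,0.35],-0.157],[[-0.48,-1.79,0.35],-0.157],[[-0.20,-1.84,0.35],-0.157],[[0.09,-1.85,0.35],-0.157],[[0.38,-1.82,0.35],-0.157],[[0.66,-1.73,0.35],-0.157],
[[0.00,-0.00,2.98],-0.000],[[0.00,-0.00,2.98],-0.000],[[0.00,-0.00,2.98],-0.000],[[0.00,-0.00,2.98],-0.000],
```

>>> move_arm([
  [[-1.6,-0.9,0.3],-0.157],
  [[-1.4,-1.2,0.3],-0.157],
  [[-1.2,-1.4,0.3],-0.157],
  [[-1.0,-1.6,0.4],-0.157],
  [[-0.8,-1.7,0.4],-0.157],
])

```text
time: 35.8
tool_pos: [0.5182, -0.1932, 0.1135]
orientation: [0.418, 0.908, -0.001, -0.001]
contact_force: [0.2, 0.1, -0.6]
gripper_width: 0.0511
finger_force: 0.0
```

>>> move_arm([
  [[-0.5,-1.8,0.4],-0.157],
  [[-0.2,-1.8,0.4],-0.157],
  [[0.1,-1.9,0.4],-0.157],
  [[0.4,-1.8,0.4],-0.157],
  [[0.7,-1.7,0.3],-0.157],
])

```text
time: 36.42
tool_pos: [0.4651, -0.269, 0.0944]
orientation: [0.039, 0.999, 0.0, -0.001]
contact_force: [-0.1, -0.7, 0.4]
gripper_width: 0.0512
finger_force: 0.0
```

>>> move_arm([
  [[0,0,0],0],
  [[0,0,0],0],
  [[0,0,0],0],
])

```text
time: 36.8
tool_pos: [0.4676, -0.2667, 0.0965]
orientation: [0.041, 0.999, 0.0, 0.0]
contact_force: [0.5, 0.1, 0.7]
gripper_width: 0.0516
finger_force: 0.0
```

Run:
```python
from h import *
look(("wrist","top"),tag="19",c=(.563,-.306))
rows((.472,-.269,-.019,175.2,4))
```

```text
t 36.8 tcp [ 0.4676 -0.2667  0.0965] F [0.5 0.1 0.7] exp [ 0.5424 -0.2728] 85.34
wrist 18 centre 0.5644 -0.2919 size [70.2 58.8] yaw -4.6
top 22 centre 0.5672 -0.3038 size [104.2 143.3] yaw 54.78
from [ 0.4676 -0.267   0.0966] yaw 175.4
[[-0.11,-0.04,2.89],0.001],[[-0.11,-0.04,2.89],0.001],[[-0.11,-0.04,2.89],0.001],[[-0.11,-0.04,2.89],0.001],
```

>>> move_arm([
  [[0,0,3.5],0],
  [[0,0,3.5],0],
  [[0,0,3.0],0],
  [[0,0,1.55],0],
  [[0,0,0],0],
])

```text
time: 37.52
tool_pos: [0.4668, -0.2673, -0.0196]
orientation: [0.041, 0.999, 0.0, -0.001]
contact_force: [-0.2, 1.0, 0.5]
gripper_width: 0.0514
finger_force: 0.0
```

>>> move_arm([
  [[-1.2,0,0],0],
  [[-1.2,0,0],0],
  [[-1.0,0,0],0],
  [[-0.4,0,0],0],
  [[0,0,0],0],
])

```text
time: 38.15
tool_pos: [0.505, -0.2708, -0.0191]
orientation: [0.041, 0.999, 0.0, 0.0]
contact_force: [0.3, 0.2, 0.1]
gripper_width: 0.0512
finger_force: 0.0
```

>>> move_arm([
  [[-0.2,0,0],0],
  [[-0.15,0,0],0],
  [[0,0,0],0],
])

```text
time: 38.52
tool_pos: [0.5083, -0.2712, -0.0191]
orientation: [0.041, 0.999, 0.0, -0.0]
contact_force: [0.3, 0.5, 0.1]
gripper_width: 0.0513
finger_force: 0.0
```

>>> move_arm([
  [[-0.2,0,0],0],
  [[-0.1,0,0],0],
  [[0,0,0],0],
])

```text
time: 38.9
tool_pos: [0.5114, -0.2714, -0.0191]
orientation: [0.041, 0.999, 0.0, 0.0]
contact_force: [-0.2, 0.6, 0.4]
gripper_width: 0.0512
finger_force: 0.0
```

>>> move_arm([
  [[-0.15,0,0],0],
  [[0,0,0],0],
  [[0,0,0],0],
])

```text
time: 39.28
tool_pos: [0.5128, -0.2715, -0.0191]
orientation: [0.041, 0.999, 0.0, 0.0]
contact_force: [0.1, -0.1, -0.2]
gripper_width: 0.0512
finger_force: 0.0
```

>>> move_arm([
  [[-0.15,0,0],0],
  [[0,0,0],0],
  [[0,0,0],0],
])

```text
time: 39.65
tool_pos: [0.513, -0.2715, -0.0193]
orientation: [0.041, 0.999, -0.0, -0.001]
contact_force: [-3.8, 0.6, 2.2]
gripper_width: 0.0511
finger_force: 2.1
```

Stopped at the same x as before, so the plate is against the far fence. Retreat, check numerically, and hand in.

>>> move_arm([
  [[1.5,0,0],0],
  [[3,0,-1],0],
  [[3,0,-5],0],
  [[1,0,-6],0],
  [[0,0,-5],0],
])

```text
time: 40.28
tool_pos: [0.4302, -0.2651, 0.1532]
orientation: [0.041, 0.999, -0.001, 0.002]
contact_force: [-0.4, -0.4, -0.2]
gripper_width: 0.0513
finger_force: 0.0
```

>>> move_arm([
  [[0,0,0],0],
  [[0,0,0],0],
  [[0,0,0],0],
  [[0,0,0],0],
])

```text
time: 40.78
tool_pos: [0.4292, -0.2644, 0.1497]
orientation: [0.041, 0.999, 0.001, -0.001]
contact_force: [-0.8, -0.5, -0.4]
gripper_width: 0.0512
finger_force: 0.0
```

Run:
```python
from h import *
look(("wrist",),tag="20",c=(.563,-.306))
P=pose("wrist");im=cv2.imread("pics/wrist20.png");A=wells(P,im,np.array([.563,-.306]),.095,1)
h=np.array([.5629,-.3059]);a=np.radians(-4.7);E=np.array([[np.cos(a),np.sin(a)],[-np.sin(a),np.cos(a)]])
L=(A[:,:2]-h)@E.T*1000
i=np.round((L[:,0]+28.95)/19.3);j=np.round((L[:,1]+48.25)/19.3)
k=(i>=0)&(i<4)&(j>=0)&(j<6)
print("offset from home mm",np.median(L[k,0]+28.95-19.3*i[k]),np.median(L[k,1]+48.25-19.3*j[k]),k.sum(),"j seen",np.unique(j[k]))
```

```text
t 40.775 tcp [ 0.4292 -0.2644  0.1497] F [-0.8 -0.5 -0.4] exp [ 0.5039 -0.2705] 85.34
wrist 19 centre 0.5643 -0.2957 size [77.8 58.6] yaw -4.75
19 centre 0.5647 -0.2958 size [77.9 58.7] yaw -4.74
offset from home mm 1.0035378251039901 0.7548528090722897 19 j seen [1. 2. 3. 4. 5.]
```

Within about 1 mm of the estimated home, against both fences, and the robot is clear of everything.

```bash
python3 -c "
from cell import arm
print(arm.sign_off())"
```

```text
the job is handed in; nothing more can be done
None
```

The job is handed in at about 41 s: the eyepiece stands upright in the tray beside the other one, and the plate is pushed against both fences, about 1 mm from my measured home position; the hand-in gave no verdict.

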